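# Present the reference sample to the station scanner

### The job

Start-of-shift check at the test station: lift the cover flap of the black sample box and leave it standing open, then draw the reference sample (the carrier with the wide pull) up out of its slot, leaving the narrow-pull carrier in place. Hold it up to the fixed scanner: upright, its barcode label square to the window, level with the window's middle and about 10 cm in front of it. Finish there with the gripper still holding the sample steady; do not touch the scanner, do not drop the sample or set it down, and leave the other things on the bench alone.

Things in the scene. Friction and masses are not known exactly. Their poses are not given: they have to be found in the camera images.
- box: Black sample box fixed to the bench, outside 210 (x) x 146 (y) x 132 (z) mm, walls and floor 6 mm. Origin: centre of its underside. The flap on top is hinged on the +y rim. Comb rails on the inner +-y walls (11 mm deep, 84 mm high) form slots across the box; a carrier stands in the slot at x = -36 mm and one in that at +36 mm (which is which varies); the other slots are empty.
- hinge (a point): Middle of the flap's hinge line (on the box's +y rim, 135 mm above the bench); the hinge line runs along this point's x axis; axes as the box's.
- flap (a joint): Angle of the cover flap: 0 = shut, 1.57 = standing upright, 1.9 = stop. Its front (-y) edge swings up and over towards +y. A friction hinge (about 0.18 N m) keeps it at whatever angle it is left. Flap 214 x 150 x 5 mm, 0.16 kg.
- flap_bar (a point): Middle of the steel bar handle on the flap's outer face: straight round bar, 10 mm diameter, 90 mm between its two posts, parallel to the hinge (x), 34 mm above the flap's face. From the hinge line, with the flap shut, it lies 122 mm towards -y and 37 mm up. Axes turn with the flap (as the box's when shut).
- reference: The whole reference sample, 0.14 to 0.28 kg: aluminium plate 8 (x) x 124 (y) x 88 (z) mm, circuit board and label on its +x face, wide pull on top; 120 mm high in all. Origin: centre of its lower edge, z up. In the box its axes are as the box's and it stands on the box floor, 6 mm above the bench.
- reference_pull (a point): Centre of the reference sample's wide pull: flat upright grip, 10 mm thick (x), 56 mm wide (y), 34 mm high, so its top is 17 mm above this point and, in the box, 6 mm below the rim. Carrier's axes. In the box at least 58 mm is free beside it on both x sides (box wall or the other pull).
- label (a point): Centre of the white barcode label (60 x 34 mm) on the +x face of the reference sample, 75 mm below the centre of the pull; carrier's axes, so x points out of the label.
- reject_pull (a point): Centre of the other carrier's narrow pull: 10 mm thick (x), 20 mm wide (y), 34 mm high; otherwise this carrier is the same as the reference sample. It stays in its slot.
- scanner: Barcode scanner fixed to the bench on a round foot (96 mm diameter): a grey head 46 (x) x 74 (y) x 84 (z) mm, with black window frame, top 162 mm above the bench. Origin at the centre of the foot's underside. The window looks along its -x axis, horizontally.
- window (a point): Centre of the scanner's window (62 mm wide frame) in the plane of the frame's front, 120 mm above the bench; scanner's axes: the window looks along -x.
- tape_mid (a point): Centre of a roll of amber tape lying flat, 84 mm diameter, 19 mm high. Leave alone.
- driver_mid (a point): Middle of an electric screwdriver lying on the bench, 235 mm long along this point's y axis, 34 mm diameter. Leave alone.
- bottle_mid (a point): Centre of a white bottle, 60 mm diameter, 130 mm high, standing on the bench. Leave alone.
Not all that is in view belongs to the job. What is shaped like the scanner but red or yellow is not meant.

How it is judged:
On the way, in this order (a step that is already met when the one before it is completed fails the run):
1. the flap stands open (1.2 rad or more) while the reference sample is still in its slot (value of joint flap above 1.2 rad and z of reference in the frame of box below 0.03 m), for 0.2 s.
2. the reference sample is drawn clear above the box, in the gripper (z of reference in the frame of box above 0.13 m and contact force between reference and box below 0.1 N and contact force between reference and the fingers above 0.5 N), for 0.1 s.
At the end, for the whole second after the job is handed in: Reference sample held still in the gripper, touching nothing else, upright within 15 deg; label faces the window within 15 deg, 60-140 mm from it, within 25 mm of its axis sideways and in height. Flap open 1.2 rad or more; other carrier in its slot (x of window in the frame of label between 0.06 and 0.14 m and y of label in the frame of window between -0.025 and 0.025 m and z of label in the frame of window between -0.025 and 0.025 m and angle between the x axis of label and the x axis of window, either way round below 0.26 rad and angle between reference's own z axis and vertical below 0.26 rad and contact force between reference and the fingers above 0.5 N and contact force between reference and box below 0.1 N and contact force between reference and scanner below 0.1 N and linear speed of reference below 0.02 m/s and angular speed of reference below 0.15 rad/s and value of joint flap above 1.2 rad and distance of reject_pull from where it was at the start of the episode below 0.015 m); the arm keeps its last pose, push and grip.
It fails at once if the carrier with the narrow pull is pulled or shifted (15 mm) (distance of reject_pull from where it was at the start of the episode above 0.015 m).
It fails at once if the reference sample is set down on the bench or dropped (its pull comes lower than when it stands in the box) (height (world z) of reference_pull below 0.105 m).
It fails at once if the scanner is touched (contact force between scanner and anything else above 1 N).
It fails at once if the tape, the screwdriver or the bottle is moved (20 mm) (distance of any of tape_mid, driver_mid, bottle_mid from where it was at the start of the episode above 0.02 m).
It also fails if it takes over 64 s, if anything falls off the work surface, if the arm or the gripper's body presses on something with over 40 N, if the wrist force passes 120 N, or if a joint passes its speed limit or range.

### The arm

A 7-joint arm with a two-finger parallel gripper is mounted at the origin on the work surface. World frame = base frame: x ahead of the robot, y to its left, z up, the work surface at z = 0. Lengths are in m, angles in rad, forces in N, time in s.
With the tool pointing down it reaches from about 0.35 to 0.775 m from the base axis. Payload 3.1 kg.
Tool frame: the origin (TCP) lies at the very end of the fingers, on their centre line; the grasp point (between the pads) lies 19 mm behind it; z points along the fingers, y is the direction in which the jaws open and shut (so a half turn about z gives the same grasp; the last joint's range is limited). The gripper opens to 85 mm and grips with 20 to 120 N. Pads are 22 mm wide; open, the fingers measure 114 mm over their backs; the gripper's body (76 mm by 85 mm) begins 54 mm behind the grasp point. The pads swing forward as they close: fully open they stand 13 mm farther back than shut.
Start: joints at [1.285, 0.311, 0.014, 1.512, -0.004, 1.319, -0.027], TCP at [0.133, -0.534, 0.231] pointing down, gripper open.
Joint ranges: [-2.7, 2.7], [-0.3, 1.91], [-1.27, 1.3], [0.12, 2.57], [-1.44, 4.58], [0.2, 2.03], [-3.05, 3.05]. Speed limits (rad/s): [2.79, 2.79, 3.14, 3.14, 3.14, 3.14, 3.14].

### API

Orientations are given as a unit quaternion [x, y, z, w].
In Python, from rig import * gives the robot as it stands.
- The arm moves only by the tool servo_tool, never from a script. Its argument "commands" is a list of rows, each a list of 7 numbers: the shift along the tool's x, y, z in m, then the turn, a rotation vector about the tool's x, y, z in rad, then the gripper command: -1 is fully open, 1 is shut, values between are in proportion. In form: [[tx, ty, tz, rx, ry, rz, gripper], ...]. A call has 1 to 10 rows; each row is the pose to reach, as a shift and turn from the pose measured when the call began, along the tool's axes at that moment; what a row does not reach only later rows make up. A row lasts 1/12 s, in which the tool goes at most 41.7 mm and 7.16 degrees, less where a joint would pass 70% of its speed; a pose out of reach is approached as far as the arm can. A call with a gripper value outside its range is refused whole. The fingers move at their own pace and stop on an object; the grip force is fixed at half the most. Time passes only in rows, so rows that repeat a pose let the fingers close. It gives the time, the measured TCP pose, the force and the opening at its end, in the units of the state.
- sense(): the state, without advancing time (a new reading comes with each control period).
- read_camera(name): name is "side" or "top"; returns a dict with "img" (400x640x3 uint8, red, green, blue), "fovy" (degrees; the focal length in pixels is half the picture's height over the tangent of half this angle, whatever the lens; pixels are square), "cx", "cy" (the principal point, pixels), "eye" and "attitude" of the camera in the world. Camera axes: x right, y down, z forward; pixel columns grow to the right and rows downward; lengths in m; the calibration is good to about 2 mm. A picture is of the moment at which its call begins. There is no depth.
- sign_off(): hands the job in, once; it reports no verdict.
The state is a dict: "clock": time; "joints": joint angles; "joint_vel": joint speeds; "joint_torque": joint torques, N m; "eef_pos": TCP position; "orientation": TCP orientation; "contact_force": force on the tool from outside, world axes, zero at the start; "wrist_torque": the same for the moment, N m; "gripper_width": finger opening in m.
Only numpy, scipy, OpenCV 4.12 (cv2) and the standard library are available. Lean on these libraries where they do the work, as an engineer would, in place of code of your own. Each camera call takes 0.05 s, during which the arm holds its last target. There are 200 camera calls.

## Working session

There is one attempt and no reset: what is moved stays moved. The work goes in short steps, Python scripts to look and compute and a tool call to move; the robot and the scene stay as the last step left them, time stands still between calls to the robot, and variables do not carry over. Pictures are saved under pics/ and viewed, about 8 in all and at most 12, crops included, and the job is handed in when it is done.

Besides the shell and the picture viewer there is one more tool, called after "Emit:" as name(argument=value, ...) on one line, values as JSON. servo_tool: Moves the arm, as the interface text tells. Its arguments: {"type":"object","properties":{"commands":{"type":"array","items":{"type":"array","items":{"type":"number"}}}},"required":["commands"]}

```bash
mkdir -p pics; ls; python3 - <<'E'
from rig import *
import cv2
print(sense())
for n in("side","top"):
    c=read_camera(n); print(n,{k:v for k,v in c.items() if k!="img"})
    cv2.imwrite(f"pics/{n}0.png",c["img"][:,:,::-1])
E
```

```text
pics
{'clock': 0.0, 'joints': array([ 1.28529729,  0.31172179,  0.01397356,  1.51306746, -0.00443812,
        1.31919911, -0.02718439]), 'joint_vel': array([ 0.0003847 , -0.00069604,  0.00049782,  0.00044526, -0.00136801,
        0.00049017,  0.00070243]), 'joint_torque': array([ 1.95383104e-04, -3.79916382e+01,  1.46181202e-01, -2.30593783e+01,
        1.24487965e-02,  1.35561882e-02, -1.26247139e-05]), 'eef_pos': array([ 0.13262138, -0.53301346,  0.23021895]), 'orientation': array([ 9.92572652e-01,  1.21647574e-01, -1.70625118e-04, -1.17004271e-03]), 'contact_force': array([ 0.30238817, -0.7857589 ,  0.35378844]), 'wrist_torque': array([-0.00746103,  0.00590742, -0.00419733]), 'gripper_width': 0.08534280146348829}
side {'fovy': 53.473607534634816, 'cx': 318.92512780421197, 'cy': 206.51161151551653, 'eye': array([ 1.00928666, -0.38561127,  0.88296316]), 'attitude': array([ 0.86557547,  0.38904218, -0.13555206, -0.28469444])}
top {'fovy': 52.9224561933324, 'cx': 320.74190386835915, 'cy': 196.27695438551171, 'eye': array([ 0.4092422 , -0.02619706,  1.12106574]), 'attitude': array([-0.70409233,  0.70454586, -0.06315967,  0.06228956])}
```

View pics/top0.png

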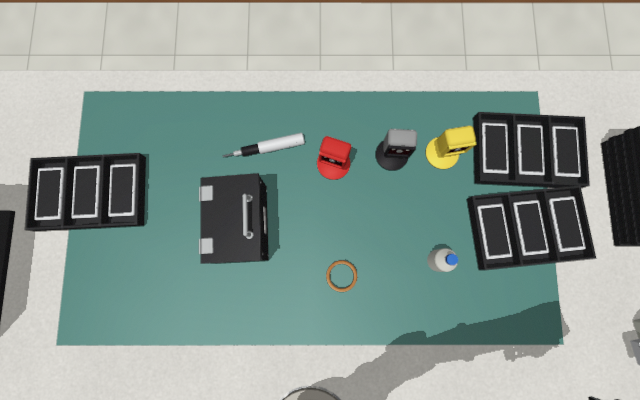

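View pics/side0.png

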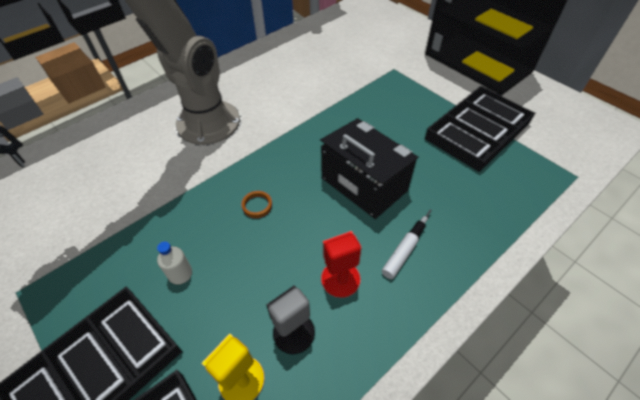

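Top view: box spans (200-268, 175-263) with hinges on the left and the bar at about (247,216). The grey scanner head is at (400,143) and its foot at (391,155); red and yellow are decoys. In the side view the scanner is at (290,315) and the box at (368,165). I'll zoom in for corners.

```bash
cat > h.py <<'E'
import numpy as np, cv2
from scipy.spatial.transform import Rotation as R
def K(c):
    f=200/np.tan(np.radians(c["fovy"]/2)); return f,c["cx"],c["cy"]
def ray(c,u,v,z):
    f,cx,cy=K(c); d=R.from_quat(c["attitude"]).apply([(u-cx)/f,(v-cy)/f,1]); e=np.array(c["eye"])
    return e+d*(z-e[2])/d[2]
def proj(c,P):
    f,cx,cy=K(c); p=R.from_quat(c["attitude"]).inv().apply(np.atleast_2d(P)-c["eye"]); return p[:,:2]/p[:,2:]*f+[cx,cy]
def yawT(x,y,a,P,z=0): return R.from_euler('z',a).apply(np.atleast_2d(P))+[x,y,z]
E
python3 - <<'E'
import cv2,numpy as np
t=cv2.imread("pics/top0.png");s=cv2.imread("pics/side0.png")
def cr(im,x,y,w,h,k): 
    o=cv2.resize(im[y:y+h,x:x+w],None,fx=k,fy=k,interpolation=cv2.INTER_CUBIC)
    o=np.clip(255*(o/255.)**.6,0,255).astype('uint8')
    for i in range(0,w,10): cv2.line(o,(i*k,0),(i*k,8 if i%50 else 20),(255,255,255),1)
    for i in range(0,h,10): cv2.line(o,(0,i*k),(8 if i%50 else 20,i*k),(255,255,255),1)
    return o
a=np.hstack([cr(t,190,165,100,100,4),cr(t,350,115,100,100,4)])
cv2.imwrite("pics/c1.png",a)
E
```

```text
(no output)
```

View pics/c1.png

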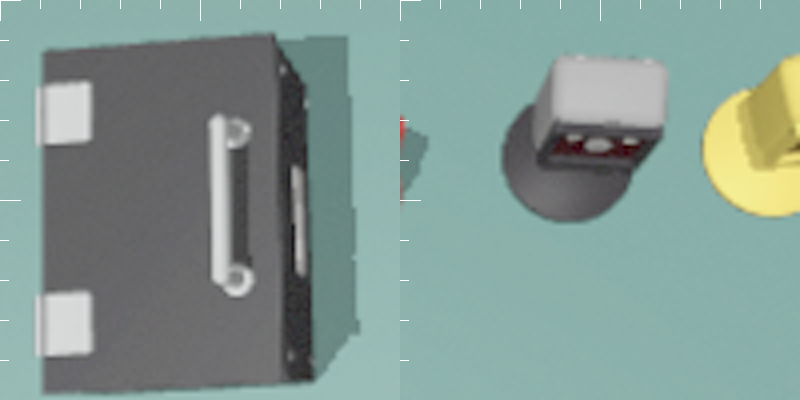

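Box flap corners (full-image px): (200.8,177.5), (258.3,173.5), (260.5,260.5), (200.8,263.3). Bar ends: (244.4,193.7) and (244.3,235.8). The scanner foot centre is about (392,154) and the window faces image-down, towards the robot.

```bash
cat > fit.py <<'E'
from rig import *; from h import *
t=read_camera("top")
q=[ray(t,u,v,.138) for u,v in[(200.8,177.5),(258.3,173.5),(260.5,260.5),(200.8,263.3)]]
for a in q: print(np.round(a,4))
print("sizes",[round(np.linalg.norm(q[i]-q[i-1]),4) for i in range(4)])
print("centre",np.mean(q,0)," yaws",np.arctan2(*( (q[0]-q[3])[[1,0]])),np.arctan2(*((q[1]-q[2])[[1,0]])), -np.arctan2(*((q[0]-q[1])[[0,1]])),-np.arctan2(*((q[3]-q[2])[[0,1]])))
b=[ray(t,244.4,193.7,.172),ray(t,244.3,235.8,.172)];print("bar",b,np.mean(b,0))
print("foot",ray(t,392,154,.004))
p=lambda x,y:(350+(x-400)/4,115+y/4)
for n,x,y,z in[("headFL",553,124,.162),("headFR",664,124,.162),("headBL",555,57,.162),("headBR",664,57,.162),("botL",538,166,.09),("botR",632,169,.09),("win",597,145,.12)]: print(n,ray(t,*p(x,y),z))
print("tape",ray(t,342,275,.01),"bottle",ray(t,448,258,.12),"drv",ray(t,225,156,.017),ray(t,304,139,.017))
print(sense()['joints'])
E
python3 fit.py
```

```text
[0.6337 0.273  0.138 ]
[0.6439 0.1293 0.138 ]
[0.4282 0.1182 0.138 ]
[0.4216 0.262  0.138 ]
sizes [np.float64(0.2124), np.float64(0.1441), np.float64(0.216), np.float64(0.144)]
centre [0.53185602 0.19562028 0.138     ]  yaws 0.051933553784527305 0.05129302528660463 0.07096549507619195 0.04562785235866864
bar [array([0.58602264, 0.1559285 , 0.172     ]), array([0.4850659 , 0.15285102, 0.172     ])] [0.53554427 0.15438976 0.172     ]
foot [ 0.73336921 -0.23293133  0.004     ]
headFL [ 0.70808294 -0.19504356  0.162     ]
headFR [ 0.70805651 -0.26391706  0.162     ]
headBL [ 0.75161051 -0.19761914  0.162     ]
headBR [ 0.75158797 -0.26577384  0.162     ]
botL [ 0.70155102 -0.19688022  0.09      ]
botR [ 0.69946615 -0.25920175  0.09      ]
win [ 0.7070609  -0.23043572  0.12      ]
tape [ 0.39161801 -0.08517725  0.01      ] bottle [ 0.43427638 -0.34096814  0.12      ] drv [0.72390532 0.24437087 0.017     ] [0.77419903 0.02020148 0.017     ]
[ 1.28530737  0.31155866  0.01398562  1.51271053 -0.0043769   1.31923013
 -0.02718494]
```

```bash
cat > goal.py <<'E'
import sys; from rig import *; from h import *
# usage: goal.py x y z yaw [tilt about tool x]  -> shift, turn in tool axes
def go(x,y,z,yaw,tilt=0):
    s=sense(); A=R.from_quat(s["orientation"]); B=R.from_euler('z',yaw)*R.from_euler('x',np.pi)*R.from_euler('x',tilt)
    return np.round(A.inv().apply(np.array([x,y,z])-s["eef_pos"]),4),np.round((A.inv()*B).as_rotvec(),4)
if __name__=="__main__":
    s=sense(); print(round(s["clock"],2),s["eef_pos"].round(4),s["joints"].round(2),s["contact_force"].round(1),round(s["gripper_width"],4))
    print(*go(*map(float,sys.argv[1:])))
E
python3 goal.py 0.535 0.152 0.27 0.052
```

```text
0.15 [ 0.1326 -0.5332  0.2305] [ 1.29  0.31  0.01  1.51 -0.    1.32 -0.03] [-0.  -0.5 -0.1] 0.0854
[ 0.5559 -0.5678 -0.0385] [-0.0019  0.0003  0.1919]
```

Emit:
servo_tool(commands=[[0.02, -0.02, -0.03, 0, 0, 0.02, -1], [0.05, -0.05, -0.038, 0, 0, 0.04, -1], [0.08, -0.08, -0.038, 0, 0, 0.06, -1], [0.11, -0.11, -0.038, 0, 0, 0.08, -1], [0.14, -0.14, -0.038, 0, 0, 0.1, -1], [0.17, -0.17, -0.038, 0, 0, 0.12, -1], [0.2, -0.2, -0.038, 0, 0, 0.14, -1], [0.23, -0.23, -0.038, 0, 0, 0.16, -1], [0.26, -0.26, -0.038, 0, 0, 0.17, -1], [0.28, -0.28, -0.038, 0, 0, 0.19, -1]])

```text
clock: 0.98
eef_pos: [0.3377, -0.1908, 0.269]
orientation: [1.0, 0.028, -0.0, -0.001]
contact_force: [1.3, -1.3, -0.3]
gripper_width: 0.0851
```

```bash
python3 goal.py 0.535 0.152 0.27 0.052
```

```text
0.98 [ 0.3377 -0.1908  0.269 ] [ 0.83 -0.03 -0.34  1.82 -0.01  1.36 -1.03] [ 1.3 -1.3 -0.3] 0.0851
[ 0.216  -0.3313 -0.0004] [-0.002  -0.      0.0034]
```

Emit:
servo_tool(commands=[[0.02, -0.035, 0, 0, 0, 0, -0.5], [0.04, -0.07, 0, 0, 0, 0, -0.2], [0.065, -0.105, 0, 0, 0, 0, -0.2], [0.09, -0.14, 0, 0, 0, 0, -0.2], [0.11, -0.175, 0, 0, 0, 0, -0.2], [0.135, -0.21, 0, 0, 0, 0, -0.2], [0.16, -0.245, 0, 0, 0, 0, -0.2], [0.18, -0.28, 0, 0, 0, 0, -0.2], [0.2, -0.31, 0, 0, 0, 0, -0.2], [0.216, -0.331, 0, 0, 0, 0, -0.2]])

```text
clock: 1.82
eef_pos: [0.5352, 0.1563, 0.269]
orientation: [1.0, 0.03, -0.0, -0.002]
contact_force: [0.2, 2.2, 0.1]
gripper_width: 0.0511
```

```bash
python3 goal.py 0.535 0.152 0.156 0.052; python3 - <<'E'
from rig import *; from h import *
a=read_camera("top");b=read_camera("side")
cr=lambda im,x,y,w,h,k:cv2.resize(im[y:y+h,x:x+w,::-1],None,fx=k,fy=k,interpolation=cv2.INTER_CUBIC)
cv2.imwrite("pics/c2.png",np.hstack([cr(a["img"],180,150,110,130,3.5),cr(b["img"],300,90,110,130,3.5)]))
E
```

```text
1.82 [0.5352 0.1563 0.269 ] [ 0.18  0.39 -0.7   1.4   0.24  1.44 -2.02] [0.2 2.2 0.1] 0.0511
[-0.0004  0.0048  0.113 ] [-0.0048  0.0008  0.0076]
```

View pics/c2.png

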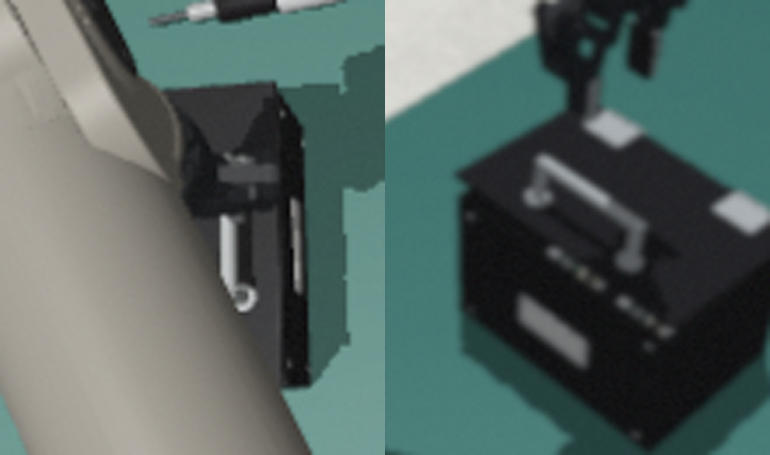

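Side crop: the bar runs from about (344.6,135.7) to (372.9,154.3), and the jaws straddle it from above. I'll triangulate the bar from both views.

```bash
python3 - <<'E'
from rig import *; from h import *
b=read_camera("side")
for p in[(344.6,135.7),(372.9,154.3),(358.8,145)]: print(ray(b,*p,.172))
s=sense();print(proj(b,s["eef_pos"]))
E
```

```text
[0.4777478  0.15774995 0.172     ]
[0.57265175 0.16393112 0.172     ]
[0.52625255 0.16099702 0.172     ]
[[362.11329285 118.1547598 ]]
```

Emit:
servo_tool(commands=[[0, 0, 0.03, 0, 0, 0, -0.2], [0, 0, 0.06, 0, 0, 0, -0.2], [0, 0, 0.085, 0, 0, 0, -0.2], [0, 0, 0.105, 0, 0, 0, -0.2], [0, 0, 0.114, 0, 0, 0, -0.2], [0, 0, 0.114, 0, 0, 0, -0.2]])

```text
clock: 2.47
eef_pos: [0.5327, 0.1519, 0.1523]
orientation: [1.0, 0.029, -0.004, -0.0]
contact_force: [-0.8, -1.2, -0.5]
gripper_width: 0.0508
```

Emit:
servo_tool(commands=[[0, 0, 0, 0, 0, 0, 0.2], [0, 0, 0, 0, 0, 0, 0.5], [0, 0, 0, 0, 0, 0, 0.8], [0, 0, 0, 0, 0, 0, 1], [0, 0, 0, 0, 0, 0, 1], [0, 0, 0, 0, 0, 0, 1], [0, 0, 0, 0, 0, 0, 1]])

```text
clock: 3.05
eef_pos: [0.5339, 0.1489, 0.1535]
orientation: [1.0, 0.028, -0.003, 0.002]
contact_force: [-1.3, -5.3, 2.6]
gripper_width: 0.0078
```

```bash
python3 goal.py 0.535 0.157 0.156 0.052
```

```text
3.05 [0.5339 0.1489 0.1535] [ 0.18  0.46 -0.67  1.59  0.3   1.2  -2.07] [-1.3 -5.3  2.6] 0.0078
[ 0.0015 -0.008  -0.0026] [0.0034 0.0055 0.0031]
```

```bash
python3 - <<'E'
import numpy as np
f=np.arctan2(37,122);r=.1275
for k in range(1,11):
    t=f+.08*k; print([0,round(r*np.cos(t)-.122,4),round(-(r*np.sin(t)-.037),4)])
E
```

```text
[0, np.float64(-0.0033), np.float64(-0.0096)]
[0, np.float64(-0.0074), np.float64(-0.019)]
[0, np.float64(-0.0123), np.float64(-0.0279)]
[0, np.float64(-0.0178), np.float64(-0.0365)]
[0, np.float64(-0.024), np.float64(-0.0446)]
[0, np.float64(-0.0309), np.float64(-0.0522)]
[0, np.float64(-0.0383), np.float64(-0.0592)]
[0, np.float64(-0.0462), np.float64(-0.0655)]
[0, np.float64(-0.0547), np.float64(-0.0713)]
[0, np.float64(-0.0635), np.float64(-0.0763)]
```

Emit:
servo_tool(commands=[[0, -0.003, -0.01, 0, 0, 0, 1], [0, -0.007, -0.019, 0, 0, 0, 1], [0, -0.012, -0.028, 0, 0, 0, 1], [0, -0.018, -0.037, 0, 0, 0, 1], [0, -0.024, -0.045, 0, 0, 0, 1], [0, -0.031, -0.052, 0, 0, 0, 1], [0, -0.038, -0.059, 0, 0, 0, 1], [0, -0.046, -0.066, 0, 0, 0, 1], [0, -0.055, -0.071, 0, 0, 0, 1], [0, -0.063, -0.076, 0, 0, 0, 1]])

```text
clock: 3.88
eef_pos: [0.5302, 0.2163, 0.2253]
orientation: [1.0, 0.03, -0.004, -0.001]
contact_force: [9.5, 8.7, -31.8]
gripper_width: 0.0081
```

```bash
python3 goal.py 0.535 0.157 0.156 0.052;  python3 - <<'E'
from rig import *; from h import *
b=read_camera("side")
cr=lambda im,x,y,w,h,k:cv2.resize(im[y:y+h,x:x+w,::-1],None,fx=k,fy=k,interpolation=cv2.INTER_CUBIC)
cv2.imwrite("pics/c3.png",cr(b["img"],280,60,160,160,3.5))
E
```

```text
3.88 [0.5302 0.2163 0.2253] [ 0.06  0.45 -0.7   1.43  0.28  1.37 -2.15] [  9.5   8.7 -31.8] 0.0081
[0.0018 0.0597 0.0692] [-0.0024  0.0076  0.0074]
```

View pics/c3.png

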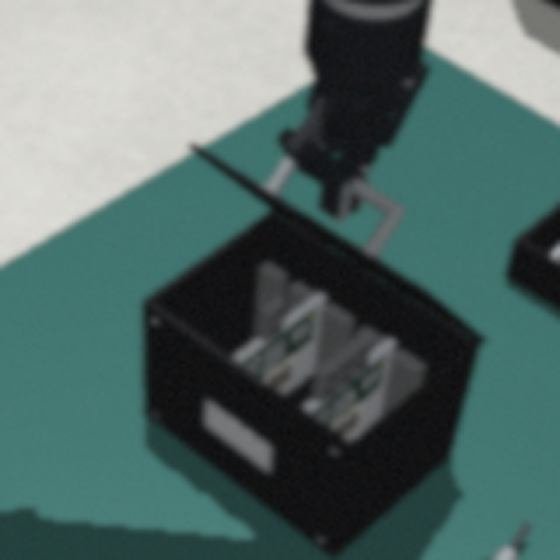

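Flap is at about 0.85 rad and both carriers are visible. The force is mostly radial, so I'm tightening the arc to the measured radius.

Emit:
servo_tool(commands=[[0, -0.004, -0.0, 0, 0, 0, 1], [0, -0.009, -0.002, 0, 0, 0, 1], [0, -0.016, -0.004, 0, 0, 0, 1], [0, -0.024, -0.006, 0, 0, 0, 1], [0, -0.032, -0.007, 0, 0, 0, 1]])

```text
clock: 4.35
eef_pos: [0.5288, 0.249, 0.2351]
orientation: [1.0, 0.03, -0.002, -0.001]
contact_force: [-3.0, -6.4, 13.0]
gripper_width: 0.0081
```

```bash
python3 goal.py 0.535 0.157 0.156 0.052
```

```text
4.35 [0.5288 0.249  0.2351] [-0.    0.47 -0.7   1.38  0.3   1.4  -2.21] [-3.  -6.4 13. ] 0.0081
[0.0011 0.0923 0.079 ] [-0.0014  0.0048  0.0071]
```

Emit:
servo_tool(commands=[[0, -0.007, -0.003, 0, 0, 0, 1], [0, -0.014, -0.004, 0, 0, 0, 1], [0, -0.021, -0.004, 0, 0, 0, 1], [0, -0.028, -0.004, 0, 0, 0, 1], [0, -0.036, -0.003, 0, 0, 0, 1], [0, -0.044, -0.002, 0, 0, 0, 1], [0, -0.05, -0.001, 0, 0, 0, 1]])

```text
clock: 4.93
eef_pos: [0.5263, 0.2964, 0.235]
orientation: [1.0, 0.029, -0.003, 0.003]
contact_force: [1.8, -8.1, -6.2]
gripper_width: 0.0079
```

```bash
python3 goal.py 0.535 0.157 0.156 0.052;  python3 - <<'E'
from rig import *; from h import *
b=read_camera("side");t=read_camera("top")
cr=lambda im,x,y,w,h,k:cv2.resize(im[y:y+h,x:x+w,::-1],None,fx=k,fy=k,interpolation=cv2.INTER_CUBIC)
cv2.imwrite("pics/c4.png",np.hstack([cr(b["img"],300,60,130,160,3),cr(t["img"],170,150,130,160,3)]))
E
```

```text
4.93 [0.5263 0.2964 0.235 ] [-0.1   0.51 -0.7   1.32  0.32  1.43 -2.29] [ 1.8 -8.1 -6.2] 0.0079
[0.0012 0.1392 0.0796] [0.005  0.0064 0.0052]
```

View pics/c4.png

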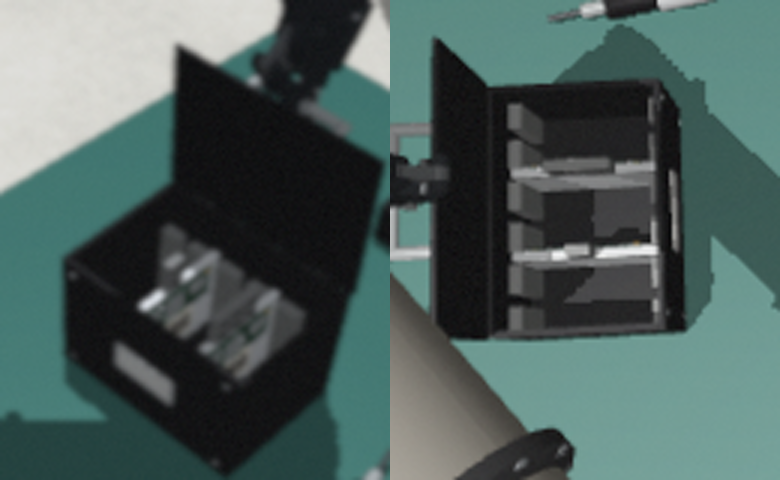

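Both views: flap is near upright. The wide pull is in the +x slot at about top px (232.7,204.5), the narrow one at (232.3,233.3). Releasing the bar with a narrow opening and rising.

Emit:
servo_tool(commands=[[0, 0, 0, 0, 0, 0, 0.5], [0, 0, 0, 0, 0, 0, 0.4], [0, 0, 0, 0, 0, 0, 0.4], [0, 0, -0.02, 0, 0, 0, 0.4], [0, 0, -0.045, 0, 0, 0, 0.4], [0, 0, -0.075, 0, 0, 0, 0.4], [0, 0, -0.1, 0, 0, 0, 0.4], [0, 0, -0.12, 0, 0, 0, 0.4], [0, 0, -0.13, 0, 0, 0, 0.4], [0, 0, -0.13, 0, 0, 0, 0.4]])

```text
clock: 5.87
eef_pos: [0.5267, 0.301, 0.3699]
orientation: [1.0, 0.03, 0.0, -0.002]
contact_force: [0.0, 0.2, 0.2]
gripper_width: 0.0256
```

```bash
python3 - <<'E'
from rig import *; from h import *
t=read_camera("top")
for p in[(232.7,204.5),(232.3,233.3)]: print(ray(t,*p,.126))
E
python3 goal.py 0.57 0.2 0.36 1.62
```

```text
[0.56707522 0.19316764 0.126     ]
[0.49493645 0.19141871 0.126     ]
5.92 [0.5265 0.3002 0.3677] [-0.16  0.49 -0.7   1.01  0.31  1.73 -2.26] [-0.2  0.7  0.7] 0.0256
[0.0374 0.1026 0.0075] [-2.8000e-03  8.0000e-04 -1.5594e+00]
```

Emit:
servo_tool(commands=[[0.005, 0.015, 0, 0, 0, -0.12, -0.2], [0.01, 0.03, 0, 0, 0, -0.24, -0.2], [0.015, 0.045, 0, 0, 0, -0.36, -0.2], [0.02, 0.06, 0, 0, 0, -0.48, -0.2], [0.025, 0.075, 0, 0, 0, -0.6, -0.2], [0.03, 0.09, 0, 0, 0, -0.72, -0.2], [0.034, 0.105, 0, 0, 0, -0.84, -0.2], [0.034, 0.109, 0, 0, 0, -0.96, -0.2], [0.034, 0.109, 0, 0, 0, -1.08, -0.2], [0.034, 0.109, 0, 0, 0, -1.2, -0.2]])

```text
clock: 6.75
eef_pos: [0.5667, 0.1934, 0.3666]
orientation: [0.806, 0.592, -0.001, -0.002]
contact_force: [0.6, 0.5, -0.0]
gripper_width: 0.0514
```

```bash
python3 goal.py 0.567 0.193 0.36 1.623
```

```text
6.75 [0.5667 0.1934 0.3666] [ 0.14  0.53 -0.93  1.04  0.42  1.75 -0.94] [ 0.6  0.5 -0. ] 0.0514
[-0.0003  0.0004  0.0066] [-0.004  -0.0013 -0.3565]
```

Emit:
servo_tool(commands=[[0, 0, 0, 0, 0, -0.12, -0.2], [0, 0, 0.02, 0, 0, -0.24, -0.2], [0, 0, 0.05, 0, 0, -0.356, -0.2], [0, 0, 0.085, 0, 0, -0.356, -0.2], [0, 0, 0.12, 0, 0, -0.356, -0.2], [0, 0, 0.15, 0, 0, -0.356, -0.2], [0, 0, 0.17, 0, 0, -0.356, -0.2], [0, 0, 0.176, 0, 0, -0.356, -0.2], [0, 0, 0.176, 0, 0, -0.356, -0.2]])

```text
clock: 7.5
eef_pos: [0.5645, 0.1933, 0.1883]
orientation: [0.688, 0.725, -0.003, -0.003]
contact_force: [-0.2, 0.2, 0.1]
gripper_width: 0.0514
```

```bash
python3 goal.py 0.567 0.193 0.091 1.623;  python3 - <<'E'
from rig import *; from h import *
b=read_camera("side");t=read_camera("top")
cr=lambda im,x,y,w,h,k:cv2.resize(im[y:y+h,x:x+w,::-1],None,fx=k,fy=k,interpolation=cv2.INTER_CUBIC)
cv2.imwrite("pics/c5.png",np.hstack([cr(b["img"],310,70,110,130,3.5),cr(t["img"],180,150,110,130,3.5)]))
for z in(.126,): print(proj(b,[[.567,.193,z],[.567,.193,.109]]),proj(b,sense()["eef_pos"]))
E
```

```text
7.5 [0.5645 0.1933 0.1883] [ 0.25  0.62 -0.98  1.41  0.51  1.38 -0.69] [-0.2  0.2  0.1] 0.0514
[-0.0005  0.0033  0.0973] [-0.0083 -0.0012  0.0004]
[[377.4384914  160.16930937]
 [376.76140568 164.63354907]] [[380.49350328 141.27694524]]
```

View pics/c5.png

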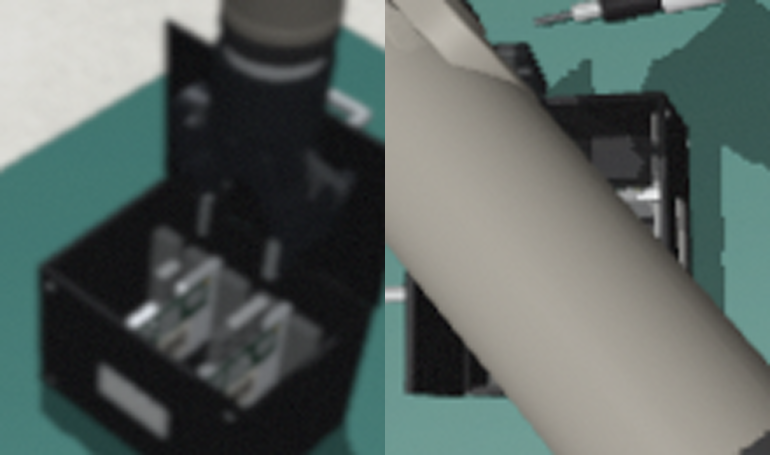

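```bash
python3 - <<'E'
from rig import *; from h import *
b=read_camera("side")
for p in[(381,158.5),(357.7,147.1)]: print(ray(b,*p,.126))
E
```

```text
[0.56908931 0.20420356 0.126     ]
[0.4986624  0.18859507 0.126     ]
```

Emit:
servo_tool(commands=[[0.002, 0.004, 0.02, -0.006, 0, 0, -0.2], [0.002, 0.004, 0.04, -0.006, 0, 0, -0.2], [0.002, 0.004, 0.06, -0.006, 0, 0, -0.2], [0.002, 0.004, 0.08, -0.006, 0, 0, -0.2], [0.002, 0.004, 0.092, -0.006, 0, 0, -0.2], [0.002, 0.004, 0.098, -0.006, 0, 0, -0.2], [0.002, 0.004, 0.098, -0.006, 0, 0, -0.2]])

```text
clock: 8.23
eef_pos: [0.5705, 0.1975, 0.0942]
orientation: [0.689, 0.725, 0.003, 0.0]
contact_force: [0.2, -0.0, -0.1]
gripper_width: 0.0513
```

```bash
python3 goal.py 0.568 0.195 0.091 1.623
```

```text
8.23 [0.5705 0.1975 0.0942] [ 0.22  0.71 -0.93  1.53  0.59  1.2  -0.75] [ 0.2 -0.  -0.1] 0.0513
[-0.0023 -0.0026  0.0032] [ 0.0044 -0.0038 -0.0003]
```

Emit:
servo_tool(commands=[[-0.001, -0.002, 0.003, 0.004, -0.003, 0, 0.2], [-0.001, -0.002, 0.003, 0.004, -0.003, 0, 0.4], [-0.001, -0.002, 0.003, 0.004, -0.003, 0, 0.6], [-0.001, -0.002, 0.003, 0.004, -0.003, 0, 0.75], [-0.001, -0.002, 0.003, 0.004, -0.003, 0, 1], [-0.001, -0.002, 0.003, 0.004, -0.003, 0, 1], [-0.001, -0.002, 0.003, 0.004, -0.003, 0, 1], [-0.001, -0.002, 0.003, 0.004, -0.003, 0, 1]])

```text
clock: 8.9
eef_pos: [0.5691, 0.1969, 0.0923]
orientation: [0.688, 0.725, 0.001, 0.0]
contact_force: [-0.1, -0.7, 4.7]
gripper_width: 0.0092
```

```bash
python3 goal.py 0.568 0.195 0.091 1.623
```

```text
8.9 [0.5691 0.1969 0.0923] [ 0.22  0.71 -0.93  1.53  0.59  1.2  -0.75] [-0.1 -0.7  4.7] 0.0092
[-0.0018 -0.0012  0.0013] [ 0.002  -0.0014 -0.0002]
```

Emit:
servo_tool(commands=[[0, 0, -0.008, 0, 0, 0, 1], [0, 0, -0.02, 0, 0, 0, 1], [0, 0, -0.035, 0, 0, 0, 1], [0, 0, -0.05, 0, 0, 0, 1], [0, 0, -0.065, 0, 0, 0, 1], [0, 0, -0.08, 0, 0, 0, 1], [0, 0, -0.095, 0, 0, 0, 1], [0, 0, -0.11, 0, 0, 0, 1], [0, 0, -0.125, 0, 0, 0, 1], [0, 0, -0.14, 0, 0, 0, 1]])

```text
clock: 9.73
eef_pos: [0.5685, 0.1965, 0.2333]
orientation: [0.688, 0.725, 0.001, 0.0]
contact_force: [0.1, -0.8, -1.9]
gripper_width: 0.0094
```

Emit:
servo_tool(commands=[[0, 0, -0.015, 0, 0, 0, 1], [0, 0, -0.03, 0, 0, 0, 1], [0, 0, -0.04, 0, 0, 0, 1], [0, 0, -0.04, 0, 0, 0, 1], [0, 0, -0.04, 0, 0, 0, 1]])

```text
clock: 10.15
eef_pos: [0.5685, 0.1967, 0.2737]
orientation: [0.688, 0.725, 0.002, 0.0]
contact_force: [-0.2, -0.3, -2.4]
gripper_width: 0.0093
```

```bash
python3 goal.py 0.6 -0.231 0.270 1.571;  python3 - <<'E'
from rig import *; from h import *
b=read_camera("side");t=read_camera("top")
cr=lambda im,x,y,w,h,k:cv2.resize(im[y:y+h,x:x+w,::-1],None,fx=k,fy=k,interpolation=cv2.INTER_CUBIC)
cv2.imwrite("pics/c6.png",cr(b["img"],260,30,180,160,3.5))
E
```

```text
10.15 [0.5685 0.1967 0.2737] [ 0.23  0.58 -1.    1.26  0.48  1.55 -0.65] [-0.2 -0.3 -2.4] 0.0093
[-0.4287  0.0091  0.0029] [ 0.0025 -0.002   0.052 ]
```

View pics/c6.png

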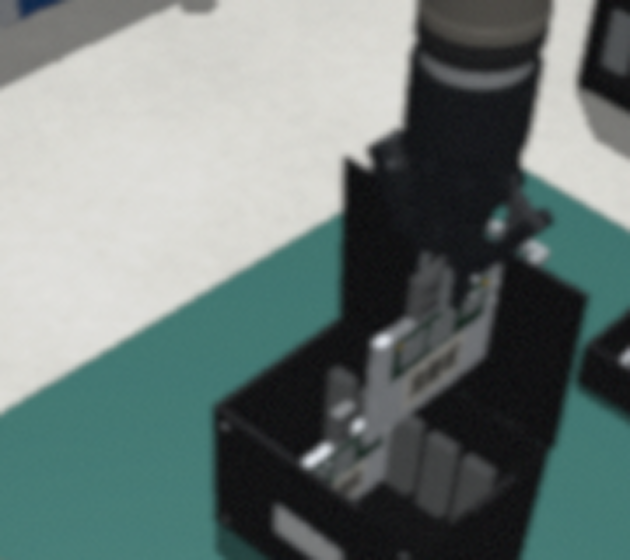

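Reference sample is out of the box, hanging upright, and the narrow-pull carrier is still in its slot. Carrying it across.

Emit:
servo_tool(commands=[[-0.01, 0, 0, 0, 0, 0, 1], [-0.03, 0, 0, 0, 0, 0, 1], [-0.055, 0.002, 0, 0, 0, 0.01, 1], [-0.08, 0.004, 0, 0, 0, 0.01, 1], [-0.105, 0.005, 0, 0, 0, 0.02, 1], [-0.13, 0.005, 0, 0, 0, 0.02, 1], [-0.155, 0.005, 0, 0, 0, 0.03, 1], [-0.18, 0.005, 0, 0, 0, 0.03, 1], [-0.205, 0.005, 0, 0, 0, 0.03, 1], [-0.22, 0.005, 0, 0, 0, 0.03, 1]])

```text
clock: 11.08
eef_pos: [0.5842, -0.028, 0.2709]
orientation: [0.701, 0.713, -0.001, -0.0]
contact_force: [-0.4, -0.1, -2.4]
gripper_width: 0.009
```

```bash
python3 goal.py 0.593 -0.231 0.270 1.571
```

```text
11.08 [ 0.5842 -0.028   0.2709] [ 0.64  0.54 -1.01  1.31  0.45  1.53 -0.3 ] [-0.4 -0.1 -2.4] 0.009
[-0.2031  0.0051  0.0011] [-0.0018  0.0011  0.0177]
```

Emit:
servo_tool(commands=[[-0.01, 0, 0, 0, 0, 0, 1], [-0.03, 0, 0, 0, 0, 0, 1], [-0.055, 0.002, 0, 0, 0, 0.01, 1], [-0.08, 0.003, 0, 0, 0, 0.01, 1], [-0.105, 0.003, 0, 0, 0, 0.017, 1], [-0.13, 0.003, 0, 0, 0, 0.017, 1], [-0.155, 0.004, 0.0, 0, 0, 0.017, 1], [-0.18, 0.005, 0.01, 0, 0, 0.017, 1], [-0.198, 0.005, 0.025, 0, 0, 0.017, 1], [-0.203, 0.005, 0.04, 0, 0, 0.017, 1]])

```text
clock: 11.92
eef_pos: [0.592, -0.2365, 0.229]
orientation: [0.709, 0.705, -0.002, 0.0]
contact_force: [0.1, -1.3, -2.6]
gripper_width: 0.0097
```

```bash
python3 goal.py 0.595 -0.231 0.178 1.571
```

```text
11.92 [ 0.592  -0.2365  0.229 ] [ 0.87  0.66 -0.95  1.22  0.53  1.51 -0.  ] [ 0.1 -1.3 -2.6] 0.0097
[0.0057 0.0031 0.051 ] [-0.003   0.0036 -0.0057]
```

Emit:
servo_tool(commands=[[0.003, 0.001, 0.012, 0, 0, -0.005, 1], [0.005, 0.003, 0.025, 0, 0, -0.005, 1], [0.005, 0.003, 0.038, 0, 0, -0.005, 1], [0.005, 0.003, 0.047, -0.003, 0.003, -0.005, 1], [0.005, 0.003, 0.051, -0.003, 0.003, -0.005, 1], [0.005, 0.003, 0.051, -0.003, 0.003, -0.005, 1], [0.005, 0.003, 0.051, -0.003, 0.003, -0.005, 1]])

```text
clock: 12.5
eef_pos: [0.595, -0.2313, 0.1782]
orientation: [0.707, 0.707, 0.0, 0.0]
contact_force: [-0.5, 0.1, -1.4]
gripper_width: 0.0092
```

```bash
python3 goal.py 0.595 -0.231 0.178 1.571;  python3 - <<'E'
from rig import *; from h import *
b=read_camera("side");t=read_camera("top")
cr=lambda im,x,y,w,h,k:cv2.resize(im[y:y+h,x:x+w,::-1],None,fx=k,fy=k,interpolation=cv2.INTER_CUBIC)
cv2.imwrite("pics/c7.png",np.hstack([cr(b["img"],210,215,130,150,3),cr(t["img"],340,100,130,150,3)]))
print("label pred",proj(b,[.600,-.231,.12]),"win",proj(b,[.7,-.231,.12]), proj(t,[.6,-.231,.12]))
E
```

```text
12.5 [ 0.595  -0.2313  0.1782] [ 0.88  0.7  -0.94  1.3   0.55  1.4  -0.03] [-0.5  0.1 -1.4] 0.0092
[ 0.0003 -0.      0.0002] [ 0.0004  0.0004 -0.0002]
label pred [[252.16009227 266.53261857]] win [[280.69787703 299.05134784]] [[400.96115848 191.95519232]]
```

View pics/c7.png

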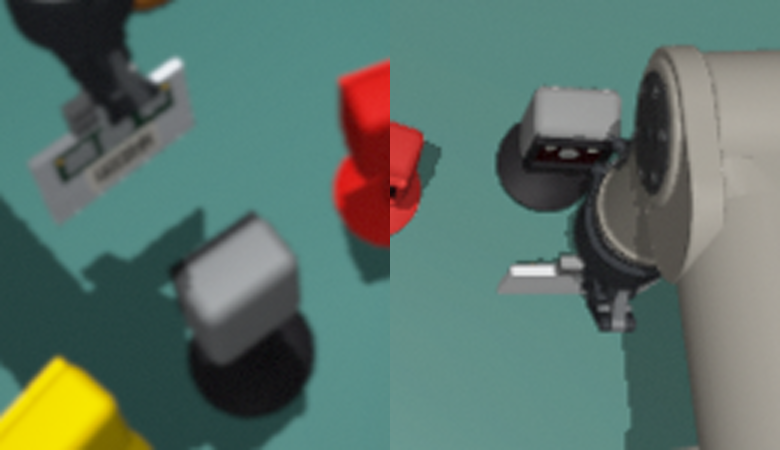

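```bash
python3 - <<'E'
from rig import *; from h import *
b=read_camera("side");t=read_camera("top")
P=[[.705+i,-.231+j,.162] for i in(0,.046) for j in(.037,-.037)]
c=(proj(b,P)-[210,215])*3; print("head top crop px",c.round(0).tolist())
print("label on carrier, from px, z=.12",ray(b,250.7,269.3,.12))
print("carrier top edge z:", proj(b,[[.595,-.169,.18],[.595,-.293,.18],[.595,-.169,.092],[.595,-.293,.092]]).round(1), "crop=",((proj(b,[[.599,-.169,.180],[.599,-.293,.18],[.599,-.169,.092],[.599,-.293,.092]])-[210,215])*3).round(0).tolist())
print("top white end", ray(t,340+(532-390)/3,100+269/3,.18))
E
```

```text
head top crop px [[255.0, 197.0], [165.0, 267.0], [300.0, 245.0], [210.0, 319.0]]
label on carrier, from px, z=.12 [ 0.60336312 -0.23725604  0.12      ]
carrier top edge z: [[270.6 233.9]
 [220.7 269. ]
 [274.8 254.8]
 [229.3 288.2]] crop= [[185.0, 60.0], [36.0, 166.0], [198.0, 123.0], [61.0, 223.0]]
top white end [ 0.59414446 -0.18638813  0.18      ]
```

Carrier corners match the prediction within about 1-2 px. The label is at about (0.600,-0.231..-0.237,0.12) and the window 100-110 mm ahead, about 3 mm off sideways. Everything is well inside tolerance, so I'll let it settle and hand in.

Emit:
servo_tool(commands=[[0, 0, 0, 0, 0, 0, 1], [0, 0, 0, 0, 0, 0, 1], [0, 0, 0, 0, 0, 0, 1], [0, 0, 0, 0, 0, 0, 1], [0, 0, 0, 0, 0, 0, 1], [0, 0, 0, 0, 0, 0, 1]])

```text
clock: 13.2
eef_pos: [0.5954, -0.2316, 0.179]
orientation: [0.707, 0.707, 0.0, 0.001]
contact_force: [0.1, -0.5, -1.1]
gripper_width: 0.0094
```

```bash
python3 - <<'E'
from rig import *; from h import *
s=sense(); print(s["clock"],abs(s["joint_vel"]).max(),s["eef_pos"],s["contact_force"],s["gripper_width"])
b=read_camera("side")
cv2.imwrite("pics/c8.png",b["img"][:,:,::-1])
E
```

```text
13.2 0.0008822928929097607 [ 0.59543949 -0.23159873  0.17900035] [ 0.13720866 -0.52401525 -1.07107888] 0.00941100451309648
```

View pics/c8.png

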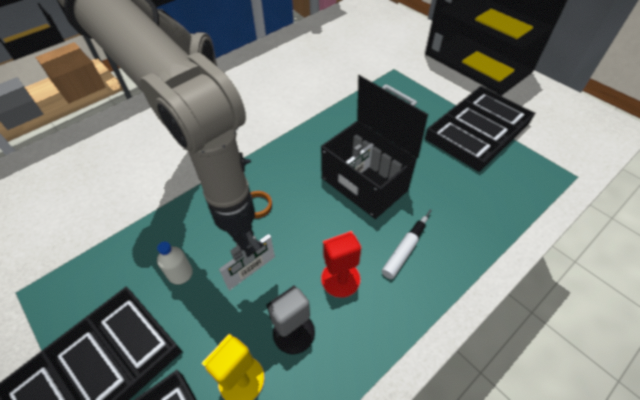

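The flap stands open (box at 370,150) and the narrow carrier is in its slot (358,152). The sample is held facing the grey scanner (label at 251,269), and the other objects are where they were.

```bash
python3 -c "
from rig import *
print(sign_off())"
```

```text
the job is handed in; nothing more can be done
None
```

The job is handed in with the reference sample held at the scanner. I opened the flap to about 1.5 rad by its bar, drew the wide-pull carrier out of the +x slot, and carried it across to the grey scanner, all in about 13 s of the 64 s allowed.

**Sample at hand-in:** The grip was firm (opening 9.4 mm) and the arm was at rest (joint speeds below 0.001 rad/s). The label was at about (0.600, -0.232, 0.12) m, with the tool vertical and turned square to the estimated window direction.

**Scene at hand-in:** The last side picture showed the flap standing open and the narrow-pull carrier in its slot. The tape, screwdriver, bottle and scanner looked untouched.

**Checks that disagreed:**
- **Scanner position:** The two cameras differ by up to about 10 mm on the scanner's x. The label is therefore 100–110 mm from the window, with about 3–6 mm of sideways uncertainty, all within tolerance.
- **Flap opening force:** The force at the wrist reached about 34 N partway through, mostly along the bar's radius. I corrected the arc and it dropped to about 15 N or less.
- **Weight reading:** With the sample hanging still, the vertical force read between 1.1 and 2.6 N, so it is only a rough sign that the sample is held.

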